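# Lock the jam nut of a carton stop

## Robot

A 6-joint arm with a two-finger parallel gripper is mounted at the origin on a cart in front of the work surface, level with it; the furniture and walls round the work are solid. World frame = base frame: x ahead of the robot, y to its left, z up, the work surface at z = 0. Lengths are in m, angles in rad, forces in N, time in s.
With the tool pointing down it reaches from about 0.35 to 0.975 m from the base axis. Payload 4.9 kg.
Tool frame: the origin (TCP) lies at the very end of the fingers, on their centre line; the grasp point (between the pads) lies 19 mm behind it; x points along the fingers, y is the direction in which the jaws open and shut, and the axes are right-handed (so a half turn about x gives the same grasp; the last joint's range is limited). The gripper opens to 85 mm and grips with 20 to 120 N. Pads are 22 mm wide; open, the fingers measure 114 mm over their backs; the gripper's body (76 mm by 85 mm) begins 54 mm behind the grasp point. The pads swing forward as they close: fully open they stand 13 mm farther back than shut.
Start: joints at [-1.414, 0.053, 1.613, -0, 1.476, -0.119], TCP at [0.17, -0.601, 0.231] pointing down, gripper open.
Joint ranges: [-3.01, 3.01], [-1.01, 2.22], [0.06, 2.58], [-1.02, 4.17], [0.09, 2.62], [-3.14, 3.14]. Speed limits (rad/s): [2.57, 2.57, 3.14, 3.14, 3.14, 3.14].

## Interface

Orientations are given as a unit quaternion [w, x, y, z].
In Python, from plant import manip gives the robot as it stands.
- The arm moves only by the tool play_rows, never from a script. Its argument "plan" is a list of rows, each a list of 5 numbers: the shift along the tool's x, y, z in mm, then the turn about the tool's x in rad, then the closure, from -1 (fully open) to 1 (shut). A call has 1 to 8 rows; each row is the pose to reach, as a shift and turn from the pose commanded when the call began, along the tool's axes at that moment; what a row does not reach only later rows make up. A row lasts 1/8 s, in which the tool goes at most 62.5 mm and 10.7 degrees, less where a joint would pass 70% of its speed; a pose out of reach is approached as far as the arm can. A call with a gripper value outside its range is refused whole. The fingers move at their own pace and stop on an object; the grip force is fixed at half the most. Time passes only in rows, so rows that repeat a pose let the fingers close. It gives the time, the measured TCP pose, the force and the opening at its end, in the units of the state.
- manip.state(): the state, without advancing time (a new reading comes with each control period).
- manip.grab_frame(name): name is "scene" or "side" or "wrist"; returns a dict with "img" (400x640x3 uint8, red, green, blue), "range_z" (400x640 float32, m along the optical axis (not along the pixel's ray), 0 where there is no reading), "fx", "fy", "cx", "cy" (pixels), "origin" and "rotation" of the camera in the world. Camera axes: x right, y up, looking along -z (the intrinsics and any distortion apply to the point x, -y, -z); pixel columns grow to the right and rows downward; lengths in m; the calibration is good to about 2 mm. A picture is of the moment at which its call begins.
- manip.job_done(): hands the job in, once; it reports no verdict.
The state is a dict: "time": time; "joint_pos": joint angles; "joint_vel": joint speeds; "joint_efforts": joint torques, N m; "tool_pos": TCP position; "tool_rot": TCP orientation; "contact_force": force on the tool from outside, world axes, zero at the start; "ft_torque": the same for the moment, N m; "gripper_width": opening from 0.0 (shut) to 1.0 (fully open).
Only numpy, scipy, OpenCV 4.12 (cv2) and the standard library are available. Lean on these libraries where they do the work, as an engineer would, in place of code of your own. Each camera call takes 0.05 s, during which the arm holds its last target. There are 200 camera calls.

## Task

The hexagon nut on this carton stop's stud is set right, but the lever jam nut above it is loose. Slip the open-ended spanner onto the hexagon nut, flat on the foot plate with its handle alongside the stub post so that the post keeps it from being dragged round, and let go of it; then swing the lever clockwise until the jam nut is locked, feeling about 6 newtons at the lever's end (not under 4.5, not over 9). Last, draw the spanner off and lay it flat on the deck clear of the stop; apart from the spanner's slack the hexagon nut must keep its setting.

Things in the scene. Friction and masses are not known exactly. Their poses are not given: they have to be found in the camera images.
- stop: carton stop fixed to the deck, bare steel. Foot plate 204 x 92 x 8 mm; origin on the deck under its upright threaded stud (20 mm). x runs from the post's end along the plate: plate from x = -156 to +48 mm, y = -42 to +50. Stub post, 30 mm square, 43 mm high over the deck: x = -152 to -122, y = +16.5 to +46.5. z up. Three flat screw heads, 4 mm, near the corners
- post_edge (a point): on the post, its edge at x = -152, y = +16.5 mm from the stud, 13 mm over the deck: the handle of a spanner on the hexagon nut bears here when the nut is dragged clockwise (seen from above)
- lower_nut (a point): middle of the hexagon nut (lower nut, already set): 30 mm across flats, 16 mm high, on a thin shim, underside about 9 mm over the deck. x axis parallel to one pair of flats, and at the start within 0.05 rad of the plate's x: a spanner with its jaws along this +x has its handle 1 to 14 mm clear of the post. Two 40 mm disc springs (4 mm in all) lie on it. The jam nut drags it round unless it is held
- lower_flank (a point): middle of one flat of the hexagon nut, 15 mm from the stud's axis: shows how far that nut has been turned (28 degrees move it 7.4 mm)
- lower: the hexagon nut with the disc springs; origin on the stud's axis at the nut's underside, about 9 mm over the deck
- jam_nut (a point): middle of the jam nut's hub, on the stud's axis: hub 22 mm high, flange 41 mm across, loose 0.1 to 2.3 mm above the disc springs. x axis points along its lever. Turned clockwise from above it sinks 12 mm a turn and meets the springs after an unknown 0.05 to 1.2 rad; from there the force at the lever's end rises by about 6 N per rad, and it stays locked when let go
- lever_end (a point): middle of the round end (16 mm thick) of the jam nut's lever, 58 mm from the stud's axis and 23 mm above jam_nut (about 65 mm over the deck); the 11 mm lever slopes down from it to the hub. Push it sideways, clockwise round the stud
- jam: the lever jam nut; origin on the stud's axis at the hub's underside, x along the lever
- spanner_grip (a point): loose open-ended spanner, 186 mm long, 10 mm thick, 0.14 kg, lying flat; this point is in its 18 mm wide handle at the centre of mass, half-way up, 62 mm behind the jaws' middle and 103 mm from the handle's end. x axis points along the handle to the jaws, z up. Gripped here, the fingers stay between the spanner's head and the post
- spanner_jaw (a point): middle of the spanner's open jaws, half-way up (5 mm over its underside): mouth 32.2 mm wide, open to +x, flared at the tips 21 mm ahead of this point; throat 18.5 mm behind it. With the nut home this point is within 2.5 mm of the stud's axis; 40 mm short of it the jaws are clear of the nut. Head 60 mm wide
- spanner: the spanner; origin under spanner_grip, x towards the jaws, z up
- tape_roll: bystander: roll of brown packing tape, 79 mm across, 37 mm high; origin under its middle; leave alone
- box_cutter: bystander: yellow box cutter, 131 x 18 x 14 mm, lying flat; origin under its middle; leave alone
- ramekin: bystander: white ribbed ramekin, 68 mm across, 36 mm high; origin under its middle; leave alone

How it is judged:
By the outcome, as a careful person would: the job done as asked, in the order asked, and still so for the second after the job is handed in, with the robot touching nothing.
It also fails if it takes over 72 s, if anything falls off the work surface, if the arm or the gripper's body presses on something with over 40 N, if the wrist force passes 120 N, or if a joint passes its speed limit or range.

## Working session

There is one attempt and no reset: what is moved stays moved. The work goes in short steps, Python scripts to look and compute and a tool call to move; the robot and the scene stay as the last step left them, time stands still between calls to the robot, and variables do not carry over. Pictures are saved under pics/ and viewed, about 8 in all and at most 12, crops included, and the job is handed in when it is done.

Besides the shell and the picture viewer there is one more tool, called after "Emit:" in YAML: its name, and indented under it one key for each argument. play_rows: Moves the arm, as the interface text tells. Its arguments: {"type":"object","properties":{"plan":{"type":"array"}},"required":["plan"]}

```bash
mkdir -p pics; ls; cat > h.py <<'E'
import numpy as np, cv2
from plant import manip
def grab(n,f=None):
    d=manip.grab_frame(n)
    if f: cv2.imwrite('pics/'+f,cv2.cvtColor(d['img'],cv2.COLOR_RGB2BGR))
    return d
def cloud(d):
    z=d['range_z']; v,u=np.mgrid[0:z.shape[0],0:z.shape[1]]
    p=np.stack([(u-d['cx'])/d['fx']*z,-(v-d['cy'])/d['fy']*z,-z],-1)
    P=p@np.array(d['rotation']).T+np.array(d['origin']); P[z==0]=np.nan
    return P
E
python3 - <<'E'
from h import *
s=manip.state(); print(s)
for n in('scene','side'):
    d=grab(n,n+'0.png'); print({k:d[k] for k in d if k not in('img','range_z')}); np.save(n+'.npy',cloud(d))
E
```

```text
pics
{'time': 0.0, 'joint_pos': array([-1.41400994e+00,  5.33506516e-02,  1.61431398e+00, -5.20043540e-06,
        1.47598494e+00, -1.19032728e-01]), 'joint_vel': array([-0.00099419, -0.00134867,  0.00065035,  0.00011108,  0.00030348,
        0.00138711]), 'joint_efforts': array([-2.53536375e-03, -3.93679297e+01, -3.70180464e+01, -3.03299221e-04,
        7.01511206e-03, -1.10681256e-05]), 'tool_pos': array([ 0.17009011, -0.60075807,  0.23005493]), 'tool_rot': array([-0.09648102, -0.70037723, -0.09793515,  0.70040835]), 'contact_force': array([-0.13865238, -0.36041036, -0.33509199]), 'ft_torque': array([-0.04015122,  0.01651133,  0.01860991]), 'gripper_width': 1.0046818451631865}
{'fx': 484.2571165288181, 'fy': 484.2571165288181, 'cx': 313.91024533474734, 'cy': 191.25374663912072, 'origin': array([0.23061557, 0.72565858, 0.77120834]), 'rotation': array([-0.22024659, -0.09874464,  0.38898113,  0.8890639 ])}Traceback (most recent call last):
  File "<stdin>", line 4, in <module>
  File "h.py", line 10, in cloud
    P=p@np.array(d['rotation']).T+np.array(d['origin']); P[z==0]=np.nan
      ~^~~~~~~~~~~~~~~~~~~~~~~~~~
ValueError: matmul: Input operand 1 has a mismatch in its core dimension 0, with gufunc signature (n?,k),(k,m?)->(n?,m?) (size 4 is different from 3)
```

```bash
cat > h.py <<'E'
import numpy as np, cv2
from plant import manip
from scipy.spatial.transform import Rotation
def R(q): return Rotation.from_quat(np.roll(q,-1)).as_matrix()
def grab(n,f=None):
    d=manip.grab_frame(n)
    if f: cv2.imwrite('pics/'+f,cv2.cvtColor(d['img'],cv2.COLOR_RGB2BGR))
    return d
def cloud(d):
    z=d['range_z']; v,u=np.mgrid[0:z.shape[0],0:z.shape[1]]
    p=np.stack([(u-d['cx'])/d['fx']*z,-(v-d['cy'])/d['fy']*z,-z],-1)
    P=p@R(d['rotation']).T+np.array(d['origin']); P[z==0]=np.nan
    return P
E
python3 - <<'E'
from h import *
print(R(manip.state()['tool_rot']).round(3))
ims=[]
for n in('scene','side'):
    d=grab(n); P=cloud(d); np.save(n+'.npy',P); print(n,d['origin'],P[350,320],P[200,320]); ims.append(d['img'])
    cv2.imwrite(f'pics/{n}0.png',d['img'][...,::-1])
E
```

```text
[[-0.     0.272 -0.962]
 [ 0.002 -0.962 -0.272]
 [-1.    -0.002 -0.   ]]
scene [0.23061557 0.72565858 0.77120834] [0.41520787 0.36281334 0.04198849] [5.98946239e-01 8.01685633e-03 3.08657071e-06]
side [0.40702599 0.76241186 0.59393562] [0.46811279 0.40324482 0.07019072] [ 0.58099381 -0.14700692 -0.00061794]
```

View pics/scene0.png

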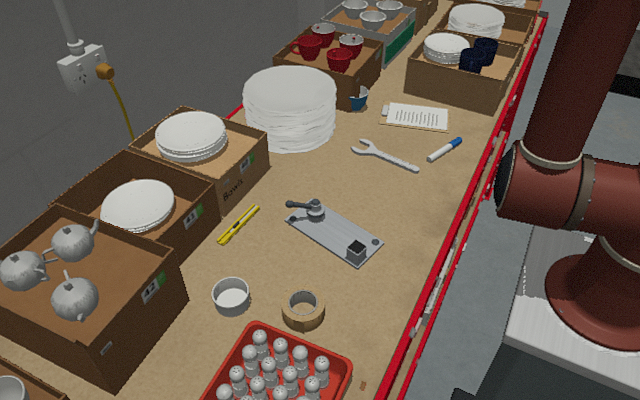

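View pics/side0.png

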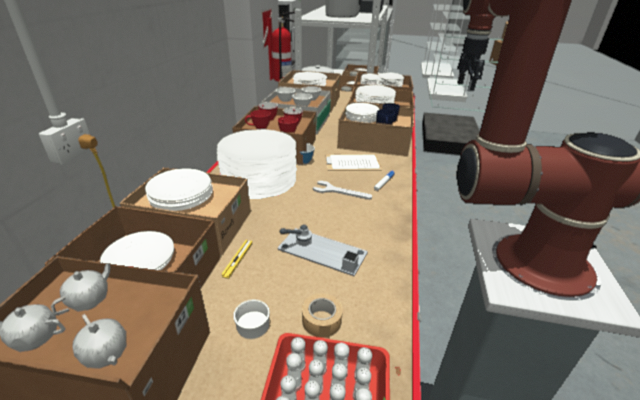

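Both views show the spanner (scene 352–418, 140–170), the stop (285–383, 200–265; stud at ~312,207; post ~355,250), the cutter (238,225), tape (303,308) and ramekin (231,295).

```bash
cat > a.py <<'E'
from h import *
P=np.load('scene.npy'); img=cv2.imread('pics/scene0.png')
def reg(u0,u1,v0,v1,z0,z1):
    Q=P[v0:v1,u0:u1].reshape(-1,3); m=(Q[:,2]>z0)&(Q[:,2]<z1); return Q[m]
def info(n,Q):
    r=cv2.minAreaRect((Q[:,:2]*1000).astype(np.float32)); print(n,len(Q),'mean',Q.mean(0).round(4),'rect',np.round(r[0],1),np.round(r[1],1),round(r[2],1),'z95',np.percentile(Q[:,2],[5,95]).round(4))
    return cv2.boxPoints(r)
sp=reg(345,425,132,175,0.005,0.03); print(info('spanner',sp))
np.savetxt('sp.txt',sp)
pl=reg(278,390,195,270,0.005,0.012); print(info('plate',pl))
pl=reg(278,390,195,270,0.04,0.046); info('post',pl)
info('jam',reg(278,340,190,230,0.03,0.1)); info('leverend',reg(278,340,190,230,0.058,0.1))
info('lever',reg(278,340,190,230,0.048,0.1))
info('tape',reg(275,330,283,335,0.03,0.045)); info('ram',reg(205,255,272,320,0.03,0.045)); info('cut',reg(212,265,200,248,0.005,0.02))
for u,v in((0,0),(440,230),(480,110),(300,110),(445,150),(415,115),(360,95),(290,140),(250,180),(200,250)): print(u,v,P[v,u].round(3))
E
python3 a.py
```

```text
spanner 481 mean [ 0.5297 -0.2014  0.0092] rect [ 524.5 -222.9] [184.8  85.1] 0.0 z95 [0.0056 0.0121]
[[ 432.1419  -180.41672]
 [ 432.16986 -265.53937]
 [ 616.9333  -265.4787 ]
 [ 616.90533 -180.35605]]
plate 2347 mean [0.524  0.0903 0.008 ] rect [535.1 111.8] [147.5 205.4] 76.7 z95 [0.0057 0.0104]
[[418.22064   63.613617]
 [618.14606   16.496338]
 [651.9764   160.04318 ]
 [452.05096  207.16046 ]]
post 173 mean [0.4742 0.1236 0.0425] rect [512.5 105.5] [ 30.4 157.3] 65.1 z95 [0.0403 0.0447]
jam 372 mean [0.588  0.085  0.0498] rect [590.6  90.1] [84.5 30.7] 48.9 z95 [0.033 0.07 ]
leverend 106 mean [0.609  0.1015 0.0645] rect [599.1  91.2] [72.2 13.9] 44.0 z95 [0.0586 0.0715]
lever 210 mean [0.5979 0.0912 0.0592] rect [599.7  88.6] [74.8 21.7] 40.0 z95 [0.0507 0.071 ]
tape 999 mean [0.4868 0.2984 0.036 ] rect [482.3 305.7] [ 78.7 111.5] 22.0 z95 [0.0324 0.0403]
ram 274 mean [0.6181 0.3337 0.0346] rect [617.  333.5] [68.8 66.5] 86.1 z95 [0.0308 0.0378]
cut 557 mean [0.7295 0.1624 0.0102] rect [736.  163.2] [ 75.6 134.5] 8.3 z95 [0.0058 0.0169]
0 0 [1.203 0.184 0.413]
440 230 [ 0.326 -0.028  0.001]
480 110 [ 0.363 -0.518  0.011]
300 110 [ 0.715 -0.112  0.139]
445 150 [ 0.397 -0.293  0.011]
415 115 [ 0.519 -0.418  0.005]
360 95 [ 0.686 -0.41   0.027]
290 140 [ 0.733 -0.091  0.06 ]
250 180 [0.761 0.05  0.028]
200 250 [ 0.751  0.257 -0.001]
```

```bash
cat > b.py <<'E'
from h import *
d=manip.grab_frame('wrist'); s=manip.state()
Rt=R(s['tool_rot']); print('cam in tool',Rt.T@(d['origin']-s['tool_pos']),'\n',(Rt.T@R(d['rotation'])).round(3),d['fx'])
# orthophoto z=8mm
d=manip.grab_frame('scene'); img=d['img']
xs=np.arange(.80,.38,-.0007); ys=np.arange(.25,-.30,-.0007)
X,Y=np.meshgrid(xs,ys,indexing='ij'); W=np.stack([X,Y,np.full_like(X,.008)],-1)
p=(W-d['origin'])@R(d['rotation']); u=d['cx']-d['fx']*p[...,0]/p[...,2]; v=d['cy']+d['fy']*p[...,1]/p[...,2]
o=cv2.remap(img,u.astype(np.float32),v.astype(np.float32),cv2.INTER_CUBIC)
cv2.imwrite('pics/ortho.png',o[...,::-1]); print(o.shape)
E
python3 b.py
```

```text
cam in tool [-0.14228799  0.00051978 -0.08331423] 
 [[ 0.001  0.321 -0.947]
 [ 1.    -0.001  0.001]
 [-0.001 -0.947 -0.321]] 321.5059593962912
(601, 786, 3)
```

View pics/ortho.png

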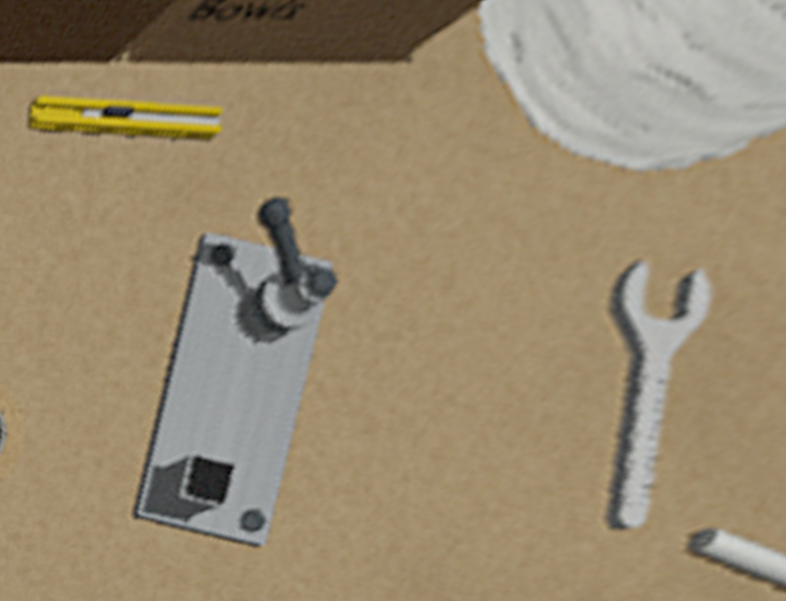

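Ortho picture (0.7 mm/px): plate corners at (203,234), (333,265), (135,515) and (263,545), which puts the stud near (0.579, 0.070) with the plate x axis at −13.8°. The spanner's tips are mid (670,266) and its handle end is at (632,527), which puts the grip near (0.532, −0.207) at −8.3°.

Emit:
play_rows:
  plan:
    - [0,-62,-100,0.15,-1]
    - [20,-95,-155,0.3,-1]
    - [40,-125,-205,0.42,-1]
    - [60,-160,-260,0.42,-1]
    - [80,-190,-310,0.42,-1]
    - [80,-220,-360,0.42,-1]
    - [80,-250,-410,0.42,-1]
    - [80,-281,-453,0.42,-1]

```text
time: 1.25
tool_pos: [0.5031, -0.2378, 0.1526]
tool_rot: [0.051, -0.705, 0.051, 0.705]
contact_force: [0.1, -0.4, -0.3]
gripper_width: 1.001
```

Emit:
play_rows:
  plan:
    - [0,0,0,0,-1]
    - [0,0,0,0,-1]
    - [0,0,0,0,-1]

```text
time: 1.62
tool_pos: [0.5014, -0.2406, 0.153]
tool_rot: [0.052, -0.705, 0.052, 0.705]
contact_force: [-0.1, 0.2, -0.1]
gripper_width: 0.998
```

```bash
cat > look.py <<'E'
import sys
from h import *
def ortho(d,z,x0,x1,y0,y1,r=.0005):
    X,Y=np.meshgrid(np.arange(x1,x0,-r),np.arange(y1,y0,-r),indexing='ij'); W=np.stack([X,Y,np.full_like(X,z)],-1)
    p=(W-d['origin'])@R(d['rotation']); u=d['cx']-d['fx']*p[...,0]/p[...,2]; v=d['cy']+d['fy']*p[...,1]/p[...,2]
    return cv2.remap(d['img'],u.astype(np.float32),v.astype(np.float32),cv2.INTER_CUBIC)
E
python3 - <<'E'
from look import *
s=manip.state(); print(s['time'],s['tool_pos'].round(4),R(s['tool_rot']).round(3),s['contact_force'].round(2),s['gripper_width'])
d=manip.grab_frame('wrist'); P=cloud(d); np.save('wsp.npy',P)
o=ortho(d,.010,.40,.64,-.33,-.08); cv2.imwrite('pics/wsp.png',o[...,::-1])
Q=P.reshape(-1,3); m=(Q[:,2]>.006)&(Q[:,2]<.016)&(Q[:,1]<-.12)&(Q[:,1]>-.28)&(Q[:,0]>.40)&(Q[:,0]<.64); Q=Q[m]; print(len(Q))
r=cv2.minAreaRect((Q[:,:2]*1000).astype(np.float32)); print(r)
h=Q[(Q[:,0]<.56)]; print(cv2.fitLine((h[:,:2]*1000).astype(np.float32),cv2.DIST_HUBER,0,.01,.01).ravel(), h.min(0),h.max(0))
E
```

```text
1.625 [ 0.5014 -0.2406  0.153 ] [[-0.    -0.146 -0.989]
 [-0.    -0.989  0.146]
 [-1.     0.     0.   ]] [-0.12  0.2  -0.05] 0.9981950517072344
5322
((506.64935302734375, -216.27859497070312), (226.20838928222656, 90.61077117919922), 11.032011032104492)
[ 9.9783236e-01 -6.5807149e-02  5.0215350e+02 -2.0316956e+02] [ 0.40320188 -0.27993081  0.00602385] [ 0.55995464 -0.18334271  0.01599214]
```

View pics/wsp.png

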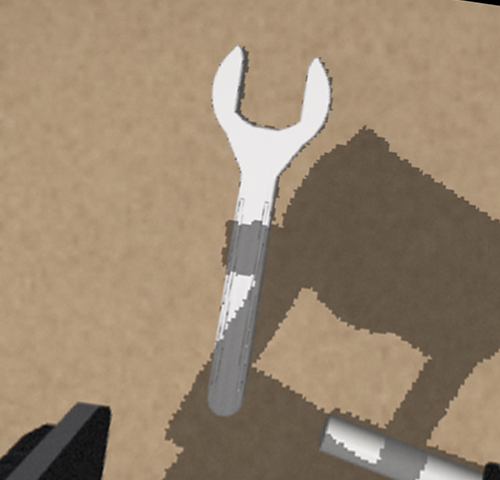

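Wrist ortho (0.5 mm/px): the handle end is at (225,415) and the tips' mid at (279,52), so the grip is (0.534, −0.208) at −8.6°. The fingers are already square to it.

Emit:
play_rows:
  plan:
    - [40,-20,-15,0,-1]
    - [80,-37,-27,0,-1]
    - [120,-37,-27,0,-1]
    - [145,-37,-27,0,-1]
    - [151.5,-37,-27,0,-1]
    - [151.5,-37,-27,0,-1]
    - [151.5,-37,-27,0,-1]

```text
time: 2.55
tool_pos: [0.5351, -0.2078, 0.0032]
tool_rot: [-0.051, 0.706, -0.052, -0.704]
contact_force: [-0.5, -1.1, 0.2]
gripper_width: 1.002
```

Emit:
play_rows:
  plan:
    - [0,0,0,0,1]
    - [0,0,0,0,1]
    - [0,0,0,0,1]
    - [0,0,0,0,1]
    - [0,0,0,0,1]
    - [0,0,0,0,1]

```text
time: 3.3
tool_pos: [0.5344, -0.2069, 0.0018]
tool_rot: [-0.051, 0.705, -0.051, -0.705]
contact_force: [-0.4, 1.0, 3.2]
gripper_width: 0.183
```

Emit:
play_rows:
  plan:
    - [-50,0,0,0,1]
    - [-110,0,0,0,1]
    - [-150,-45,20,0.05,1]
    - [-180,-95,45,0.092,1]
    - [-198,-145,70,0.092,1]
    - [-198,-200,90,0.092,1]
    - [-198,-250,110,0.092,1]
    - [-198,-293,126,0.092,1]

```text
time: 4.3
tool_pos: [0.4503, 0.103, 0.1987]
tool_rot: [0.083, -0.702, 0.083, 0.702]
contact_force: [1.4, 0.4, -1.4]
gripper_width: 0.189
```

Emit:
play_rows:
  plan:
    - [0,0,0,0,1]
    - [0,0,0,0,1]
    - [0,0,0,0,1]
    - [0,0,0,0,1]

```text
time: 4.8
tool_pos: [0.4517, 0.1003, 0.1993]
tool_rot: [0.084, -0.702, 0.084, 0.702]
contact_force: [0.2, -0.3, -1.2]
gripper_width: 0.19
```

```bash
python3 - <<'E'
from look import *
s=manip.state(); print(s['time'],s['tool_pos'].round(4),R(s['tool_rot']).round(3),s['contact_force'].round(2),s['gripper_width'])
d=grab('wrist'); P=cloud(d); np.save('w2.npy',P); import pickle; pickle.dump(d,open('w2.pkl','wb'))
cv2.imwrite('pics/w2.png',cv2.resize(d['img'],(800,500))[...,::-1])
Q=P.reshape(-1,3)
m=(Q[:,2]>.16)&(Q[:,2]<.25); print('spanner z',np.percentile(Q[m],[5,50,95],axis=0).round(4))
m=(Q[:,2]>.05)&(Q[:,2]<.09); print(m.sum(),np.median(Q[m],0))
E
```

```text
4.8 [0.4517 0.1003 0.1993] [[-0.    -0.236 -0.972]
 [-0.    -0.972  0.236]
 [-1.     0.     0.   ]] [ 0.17 -0.35 -1.2 ] 0.18991474100779923
spanner z [[0.4137 0.0624 0.206 ]
 [0.4696 0.0995 0.2077]
 [0.5225 0.117  0.2469]]
5040 [0.44010645 0.38785147 0.06266459]
```

View pics/w2.png

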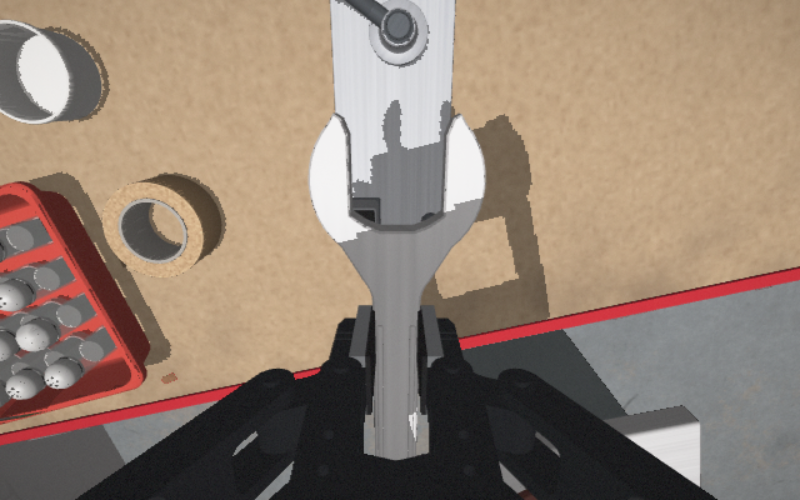

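The wrist view shows the spanner held square. In the 800 px image the mouth edges are at (350,·) and (443,·), the tips at (340,115) and (457,115), the hub is at (398,28), and the plate edges are near x = 333 and 453.

```bash
python3 - <<'E'
from look import *
import pickle
d=pickle.load(open('w2.pkl','rb')); P=np.load('w2.npy'); s=manip.state(); Rt=R(s['tool_rot']); t=s['tool_pos']
T=(P-t)@Rt*1000   # tool coords mm (x down)
def f(u,v): 
    u,v=int(u/1.25),int(v/1.25); return T[v,u].round(1)
for p in((398,28),(398,52),(410,40),(345,5)): print(p,f(*p),P[int(p[1]/1.25),int(p[0]/1.25)].round(4))
Z=P[...,2]
# spanner: masks in tool frame
m=(Z>.2)&(Z<.213)
F=np.round(-T[...,2][m]).astype(int); y=T[...,1][m]
for k in range(15,88,6):
    q=np.sort(y[(F>=k-1)&(F<=k+1)])
    if len(q)>3:
        g=np.diff(q); i=g.argmax(); print(k,q[0].round(1),q[-1].round(1),'gap',q[i].round(1),q[i+1].round(1))
# plate edges
m=(Z>.0055)&(Z<.0105)&(abs(T[...,1])<70)
F=-T[...,2][m]; y=T[...,1][m]
for k in range(60,175,8):
    q=y[abs(F-k)<1.5]
    if len(q)>3: print('plate',k,np.percentile(q,[1,99]).round(1))
m=(Z>.03)&(Z<.045); m&=(abs(T[...,1])<40)&(T[...,2]<-90)
q=T[m]; print('flange/hub', len(q), np.percentile(q,[1,99],axis=0).round(1)); 
for z0,z1 in((.022,.032),(.032,.04),(.04,.05),(.05,.06),(.06,.075)):
    mm=(Z>z0)&(Z<z1)&(abs(T[...,1])<80)&(T[...,2]<-80)&(T[...,2]>-200); q=T[mm]; 
    if len(q): print(z0,len(q),q.min(0).round(1),q.max(0).round(1),cv2.minEnclosingCircle(q[:,1:].astype(np.float32)))
E
```

```text
(398, 28) [ 139.4    1.1 -131.3] [0.579  0.0684 0.0599]
(398, 52) [ 160.7    1.2 -120.4] [0.5684 0.0709 0.0386]
(410, 40) [ 148.     9.3 -125.5] [0.5715 0.0618 0.0513]
(345, 5) [ 191.3  -37.1 -154.7] [0.6108 0.1    0.008 ]
15 -8.5 9.2 gap 7.4 7.8
21 -10.1 11.0 gap 2.2 2.7
27 -14.1 14.6 gap 0.4 0.8
33 -18.0 18.8 gap -17.6 -17.0
39 -22.6 23.3 gap 22.8 23.3
45 -26.1 27.2 gap -6.4 8.0
51 -28.4 29.3 gap -15.6 16.4
57 -29.5 30.2 gap -15.5 16.4
63 -28.9 30.3 gap -15.6 16.4
69 -28.3 28.9 gap -15.5 16.3
75 -25.9 26.4 gap -15.5 16.4
81 -21.4 22.4 gap -17.2 18.2
plate 60 [-35.8  37.4]
plate 68 [-37.2  38.4]
plate 76 [-40.2  42. ]
plate 84 [-46.8  42. ]
plate 92 [-47.7  41.5]
plate 100 [-47.3  42.2]
plate 108 [-47.5  41.9]
plate 116 [-47.2  42.1]
plate 124 [-47.7  42.9]
plate 132 [-48.3  42.5]
plate 140 [-47.7  43. ]
plate 148 [-48.5  42.6]
plate 156 [-48.   42.2]
flange/hub 1105 [[ 156.3  -17.8 -151.9]
 [ 166.6   20.7 -113.6]]
0.022 16 [ 167.5  -14.6 -152.6] [ 174.6   17.  -112.9] ((1.2515534162521362, -132.72804260253906), 20.030729293823242)
0.032 1059 [ 159.3  -18.6 -152.3] [ 167.2   21.  -112.8] ((1.2957152128219604, -132.9935302734375), 20.3555908203125)
0.04 112 [ 149.4  -20.7 -148.8] [ 159.3   12.9 -120.8] ((-3.9142723083496094, -135.47084045410156), 17.477720260620117)
0.05 1023 [ 139.4  -31.7 -148.3] [ 149.3   12.4 -121.8] ((-9.996352195739746, -138.22976684570312), 23.502323150634766)
0.06 1 [ 139.3    0.3 -129.8] [ 139.3    0.3 -129.8] ((0.32543182373046875, -129.83883666992188), 9.999999747378752e-05)
```

Emit:
play_rows:
  plan:
    - [20,0.5,-12,0,1]
    - [70,0.9,-23,0,1]
    - [120,0.9,-23,0,1]
    - [155,0.9,-23,0,1]
    - [175,0.9,-23,0,1]
    - [187,0.9,-23,0,1]
    - [187,0.9,-23,0,1]
    - [187,0.9,-23,0,1]

```text
time: 5.85
tool_pos: [0.4747, 0.0949, 0.0136]
tool_rot: [-0.084, 0.703, -0.083, -0.701]
contact_force: [0.5, 0.1, -1.2]
gripper_width: 0.188
```

Emit:
play_rows:
  plan:
    - [0,0,0,0,1]
    - [0,0,-5,0,1]
    - [0,0,-10,0,1]
    - [0,0,-15,0,1]
    - [0,0,-20,0,1]
    - [0,0,-20,0,1]
    - [0,0,-20,0,1]

```text
time: 6.72
tool_pos: [0.493, 0.0903, 0.0123]
tool_rot: [0.083, -0.702, 0.083, 0.702]
contact_force: [-0.3, 0.0, -1.5]
gripper_width: 0.184
```

Emit:
play_rows:
  plan:
    - [0,0,-3,0,1]
    - [0,0,-6,0,1]
    - [0,0,-9,0,1]
    - [0,0,-12,0,1]
    - [0,0,-12,0,1]
    - [0,0,-12,0,1]

```text
time: 7.48
tool_pos: [0.5049, 0.0874, 0.0125]
tool_rot: [-0.083, 0.702, -0.083, -0.702]
contact_force: [0.9, -0.8, -0.3]
gripper_width: 0.19
```

Emit:
play_rows:
  plan:
    - [0,0,-3,0,1]
    - [0,0,-6,0,1]
    - [0,0,-8,0,1]
    - [0,0,-10,0,1]
    - [0,0,-10,0,1]
    - [0,0,-10,0,1]

```text
time: 8.22
tool_pos: [0.5147, 0.085, 0.0125]
tool_rot: [-0.083, 0.702, -0.083, -0.702]
contact_force: [0.8, -1.6, -1.7]
gripper_width: 0.188
```

Emit:
play_rows:
  plan:
    - [0,0,-2,0,1]
    - [0,0,-4,0,1]
    - [0,0,-5,0,1]
    - [0,0,-5,0,1]
    - [0,0,-5,0,1]

```text
time: 8.85
tool_pos: [0.5194, 0.0839, 0.0124]
tool_rot: [-0.083, 0.702, -0.083, -0.702]
contact_force: [-0.3, -2.2, -0.9]
gripper_width: 0.185
```

```bash
python3 - <<'E'
from look import *
s=manip.state(); print(s['time'],s['tool_pos'].round(4),s['contact_force'].round(2),s['ft_torque'].round(3))
d=grab('wrist'); P=cloud(d); np.save('w3.npy',P)
cv2.imwrite('pics/w3.png',d['img'][...,::-1])
Rt=R(s['tool_rot']); T=(P-s['tool_pos'])@Rt*1000; Z=P[...,2]
m=(Z>.033)&(Z<.042)&(abs(T[...,1])<30)&(T[...,2]<-30)&(T[...,2]>-100);q=T[m];print('flange',len(q),cv2.minEnclosingCircle(q[:,1:].astype(np.float32)) if len(q) else 0)
m=(Z>.014)&(Z<.026)&(abs(T[...,1])<40); F=-T[...,2][m]; y=T[...,1][m]; print('sp z',np.median(Z[m]))
for k in range(15,90,6):
    q=np.sort(y[abs(F-k)<1.5])
    if len(q)>3: print(k,q[0].round(1),q[-1].round(1))
E
```

```text
8.85 [0.5194 0.0839 0.0124] [-0.32 -2.2  -0.92] [-0.185  0.083 -0.13 ]
flange 4394 ((1.6048091650009155, -63.31556701660156), 20.477006912231445)
sp z 0.020523552922276492
15 -8.6 9.2
21 -10.8 11.4
27 -13.8 14.8
33 -17.6 18.7
39 -22.2 23.3
45 -26.2 27.3
51 -28.5 29.6
57 -29.5 30.3
63 -29.2 30.4
69 -28.0 29.5
75 18.6 26.2
81 -20.7 22.2
```

View pics/w3.png

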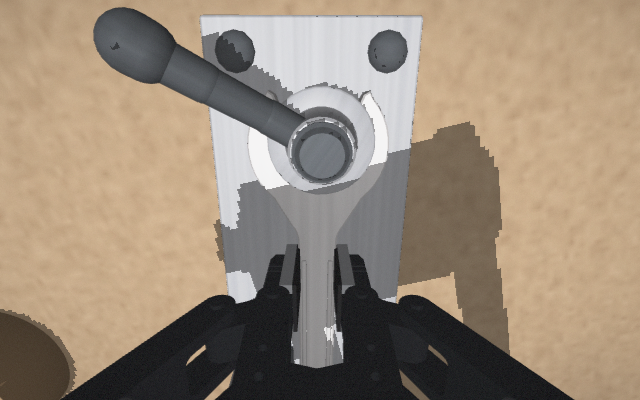

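Wrist view: the spanner head sits round the nut under the flange (hub at pixel 321,150; flange about 1 mm off the jaw middle), with the handle along the plate. The lever end is at (133,45). I'll set it down and let go.

Emit:
play_rows:
  plan:
    - [1,0.4,0,0,1]
    - [2,0.7,0,0,1]
    - [2.4,0.7,0,0,1]
    - [2.4,0.7,0,0,1]

```text
time: 9.4
tool_pos: [0.5192, 0.0834, 0.01]
tool_rot: [-0.083, 0.702, -0.083, -0.702]
contact_force: [0.9, -0.1, -1.2]
gripper_width: 0.186
```

Emit:
play_rows:
  plan:
    - [0,0,0,0,0.3]
    - [0,0,0,0,-0.3]
    - [0,0,0,0,-1]
    - [0,0,0,0,-1]
    - [0,0,0,0,-1]
    - [0,0,0,0,-1]

```text
time: 10.15
tool_pos: [0.5192, 0.0833, 0.01]
tool_rot: [-0.083, 0.702, -0.083, -0.702]
contact_force: [0.2, -0.4, 0.4]
gripper_width: 0.996
```

Emit:
play_rows:
  plan:
    - [-30,0,0,0,-1]
    - [-80,0,0,0,-1]
    - [-120,0,20,0,-1]
    - [-120,0,20,0,1]
    - [-120,0,20,0,1]
    - [-120,0,20,0,1]
    - [-120,0,20,0,1]

```text
time: 11.02
tool_pos: [0.499, 0.0879, 0.1284]
tool_rot: [0.083, -0.701, 0.084, 0.703]
contact_force: [0.8, 0.1, 0.2]
gripper_width: 0.147
```

```bash
python3 - <<'E'
from look import *
import pickle
s=manip.state(); print(s['time'],s['tool_pos'].round(4),s['contact_force'].round(2),s['gripper_width'],s['joint_pos'].round(2))
d=grab('wrist'); P=cloud(d); pickle.dump((d,s),open('w4.pkl','wb'))
cv2.imwrite('pics/w4.png',d['img'][...,::-1])
Z=P[...,2]; st=np.array([.579,.069])
D=P[...,:2]-st; rr=np.hypot(D[...,0],D[...,1])
m=(Z>.03)&(Z<.042)&(rr<30);q=P[m]*1000;c,r=cv2.minEnclosingCircle(q[:,:2].astype(np.float32)); print('flange',c,r)
m=(Z>.055)&(Z<.085)&(rr>25)&(rr<80); q=P[m]; print('lever',len(q),np.degrees(np.arctan2(*(q[:,:2]-np.array(c)/1000).mean(0)[::-1])), q[q[:,2]>.06].mean(0))
m=(Z>.014)&(Z<.023)&(rr>35)&(rr<200)&(P[...,0]<.56); q=P[m]; print('sp',len(q),np.median(q[:,2]),cv2.fitLine((q[:,:2]*1000).astype(np.float32),cv2.DIST_HUBER,0,.01,.01).ravel(),q.min(0))
E
```

```text
11.025 [0.499  0.0879 0.1284] [0.79 0.11 0.18] 0.14738479086644787 [ 0.03 -0.14  1.98 -0.    1.31  1.83]
flange (475.1998291015625, 239.66925048828125) 221.89425659179688
lever 0 nan [nan nan nan]<stdin>:9: RuntimeWarning: Mean of empty slice.
  ret = um.true_divide(
  return _methods._mean(a, axis=axis, dtype=dtype,
  ret = ret.dtype.type(ret / rcount)
Traceback (most recent call last):
cv2.error: OpenCV(4.12.0) /io/opencv/modules/imgproc/src/linefit.cpp:50: error: (-215:Assertion failed) count > 0 in function 'fitLine2D_wods'
```

View pics/w4.png

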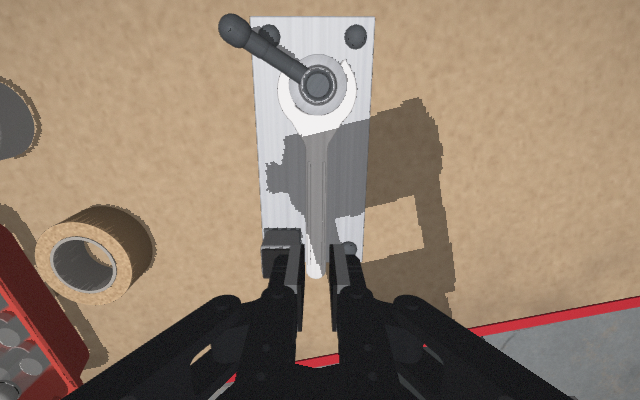

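Wrist view: the spanner is lying on the plate with its jaws on the nut (316,85) and its handle (316,180–275) just right of the post (282,250). The lever end is at (236,30). (The unit error in my script gets fixed below.)

```bash
cat > m.py <<'E'
from look import *
import sys
def meas(d):
    P=cloud(d); Z=P[...,2]; st=np.array([.579,.069]); rr=np.hypot(*np.moveaxis(P[...,:2]-st,-1,0))
    m=(Z>.03)&(Z<.042)&(rr<.03);q=P[m]*1000;c,r=cv2.minEnclosingCircle(q[:,:2].astype(np.float32)); print('flange',np.round(c,1),round(r,1))
    m=(Z>.05)&(Z<.085)&(rr>.02)&(rr<.08); q=P[m]; 
    if len(q): 
        D=q[:,:2]-st; print('lever',len(q),'ang',np.degrees(np.median(np.arctan2(D[:,1],D[:,0]))).round(1),'top',np.percentile(q[:,2],98).round(4),'rmax',np.hypot(D[:,0],D[:,1]).max().round(4))
    m=(Z>.014)&(Z<.023)&(rr>.045)&(rr<.16)&(P[...,0]<.56)&(P[...,1]<.14); q=P[m]
    if len(q)>20: 
        l=cv2.fitLine((q[:,:2]*1000).astype(np.float32),cv2.DIST_HUBER,0,.01,.01).ravel(); print('sp',len(q),np.median(q[:,2]).round(4),'ang',np.degrees(np.arctan(l[1]/l[0])).round(2),l[2:].round(1))
E
python3 - <<'E'
from m import *
import pickle
d,s=pickle.load(open('w4.pkl','rb')); meas(d)
E
```

```text
flange [580.7  67.6] 20.4
lever 1823 ang 41.7 top 0.0725 rmax 0.0657
sp 2838 0.018 ang -14.53 [483.6  92.9]
```

Emit:
play_rows:
  plan:
    - [0,-20,-25,-0.18,1]
    - [0,-40,-50,-0.36,1]
    - [0,-67,-86,-0.54,1]
    - [0,-67,-86,-0.72,1]
    - [0,-67,-86,-0.9,1]
    - [0,-67,-86,-1.08,1]
    - [0,-67,-86,-1.26,1]
    - [0,-67,-86,-1.44,1]

```text
time: 12.08
tool_pos: [0.5988, 0.1329, 0.1291]
tool_rot: [-0.402, -0.581, -0.402, 0.582]
contact_force: [0.6, -0.1, 0.8]
gripper_width: 0.0
```

Emit:
play_rows:
  plan:
    - [0,0,0,-0.18,1]
    - [0,0,0,-0.36,1]
    - [0,0,0,-0.54,1]
    - [0,0,0,-0.72,1]
    - [0,0,0,-0.9,1]
    - [0,0,0,-1.08,1]
    - [0,0,0,-1.12,1]
    - [0,0,0,-1.12,1]

```text
time: 13.08
tool_pos: [0.5989, 0.1329, 0.1293]
tool_rot: [0.648, 0.281, 0.649, -0.282]
contact_force: [-0.0, -0.5, 0.1]
gripper_width: -0.003
```

Emit:
play_rows:
  plan:
    - [0,0,0,0,1]
    - [0,0,0,0,1]

```text
time: 13.32
tool_pos: [0.599, 0.133, 0.1299]
tool_rot: [0.649, 0.281, 0.649, -0.281]
contact_force: [-0.0, 0.7, 0.2]
gripper_width: -0.002
```

```bash
cat > st.py <<'E'
from m import *
def avg(n=6):
    F=[]
    for _ in range(n):
        s=manip.state(); F.append(np.r_[s['contact_force'],s['ft_torque']]); d=manip.grab_frame('wrist')
    return s,np.mean(F,0),np.std(F,0),d
if __name__=='__main__':
    s,F,sd,d=avg(4); Rt=R(s['tool_rot']); print(s['time'],s['tool_pos'].round(4),'z',Rt[:,2].round(3),'y',Rt[:,1].round(3),'F',F.round(2),sd.round(2)[:3],s['gripper_width'].round(3),s['joint_pos'].round(2))
    print('Ftool',(F[:3]@Rt).round(2)); meas(d)
E
python3 st.py
```

```text
Traceback (most recent call last):
  File "st.py", line 8, in <module>
    s,F,sd,d=avg(4); Rt=R(s['tool_rot']); print(s['time'],s['tool_pos'].round(4),'z',Rt[:,2].round(3),'y',Rt[:,1].round(3),'F',F.round(2),sd.round(2)[:3],s['gripper_width'].round(3),s['joint_pos'].round(2))
                                                                                                                                                          ^^^^^^^^^^^^^^^^^^^^^^^^
AttributeError: 'float' object has no attribute 'round'
```

```bash
sed -i "s/s\['gripper_width'\].round(3)/s['gripper_width']/" st.py; python3 st.py
```

```text
13.675 [0.599 0.133 0.13 ] z [ 0.684 -0.73   0.   ] y [0.73  0.684 0.   ] F [-0.11  0.11 -0.4   0.02  0.    0.01] [0.19 0.49 0.3 ] -0.0007899558634568303 [ 0.1   0.11  1.73  0.    1.31 -0.66]
Ftool [ 0.4  -0.   -0.16]
flange [580.8  67.9] 20.5
lever 497 ang 46.0 top 0.0655 rmax 0.0582
sp 3590 0.0178 ang -13.03 [477.   94.6]
```

Emit:
play_rows:
  plan:
    - [30,0,0,0,1]
    - [60,0,0,0,1]
    - [80,0,0,0,1]
    - [84,0,0,0,1]
    - [84,0,4,0,1]
    - [84,0,8,0,1]
    - [84,0,8,0,1]

```text
time: 14.6
tool_pos: [0.6057, 0.1269, 0.0473]
tool_rot: [0.649, 0.282, 0.648, -0.281]
contact_force: [-0.1, -0.0, 0.6]
gripper_width: -0.002
```

```bash
python3 st.py; python3 - <<'E'
from h import *
grab('wrist','w5.png')
E
```

```text
14.75 [0.6048 0.1271 0.0465] z [ 0.684 -0.73   0.   ] y [0.73  0.684 0.001] F [-0.01 -0.    0.11  0.01  0.01  0.  ] [0.14 0.23 0.57] -0.0004735651642948142 [ 0.09  0.21  1.76  0.    1.16 -0.67]
Ftool [-0.11 -0.01 -0.  ]
flange [580.3  68. ] 20.5
lever 2775 ang 72.9 top 0.0844 rmax 0.0791
sp 7525 0.0178 ang -10.99 [477.4  94.2]
```

View pics/w5.png

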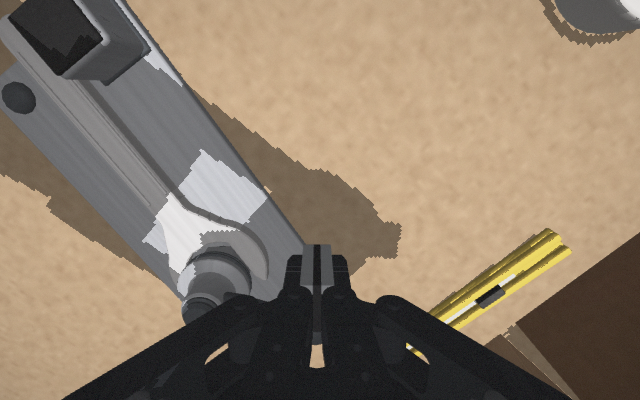

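Emit:
play_rows:
  plan:
    - [0,0,3,0,1]
    - [0,0,5,0,1]
    - [0,0,7,0,1]
    - [0,0,7,0,1]

```text
time: 15.35
tool_pos: [0.6094, 0.1219, 0.046]
tool_rot: [0.649, 0.281, 0.649, -0.281]
contact_force: [0.0, -0.4, -0.1]
gripper_width: -0.003
```

Emit:
play_rows:
  plan:
    - [0,0.9,2.9,0.05,1]
    - [0,1.6,5.9,0.1,1]
    - [0,2.2,8.9,0.15,1]
    - [0,2.6,11.9,0.2,1]
    - [0,2.6,11.9,0.2,1]

```text
time: 15.98
tool_pos: [0.6193, 0.115, 0.0459]
tool_rot: [0.618, 0.344, 0.618, -0.344]
contact_force: [-0.6, -0.7, -0.5]
gripper_width: -0.001
```

```bash
cat > f.py <<'E'
from st import *
s,F,sd,d=avg(6); Rt=R(s['tool_rot']); v=s['tool_pos'][:2]-np.array([.5805,.0679]); print('t',s['time'],'Ftool',(F[:3]@Rt).round(2),'sd',sd[:3].round(2),'r_y',(v@Rt[:2,1]*1000).round(1),'r_z',(v@Rt[:2,2]*1000).round(1),'z ang',np.degrees(np.arctan2(Rt[1,2],Rt[0,2])).round(1),'tool z',s['tool_pos'][2].round(4),'q6',s['joint_pos'][5].round(2)); meas(d)
E
python3 f.py
```

```text
t 16.225 Ftool [ 0.02 -0.11  0.33] sd [0.58 0.41 0.48] r_y 57.8 r_z -19.8 z ang -58.3 tool z 0.0461 q6 -0.49
flange [580.5  67.8] 20.6
lever 2982 ang 56.2 top 0.084 rmax 0.0767
sp 6718 0.0178 ang -13.64 [488.1  92.9]
```

Emit:
play_rows:
  plan:
    - [0,0.9,2.9,0.05,1]
    - [0,1.6,5.9,0.1,1]
    - [0,2.2,8.9,0.15,1]
    - [0,2.6,11.9,0.2,1]
    - [0,2.9,15,0.25,1]
    - [0,3,18,0.3,1]
    - [0,3,18,0.3,1]

```text
time: 17.15
tool_pos: [0.6313, 0.1013, 0.046]
tool_rot: [0.559, 0.433, 0.559, -0.433]
contact_force: [0.2, -0.5, -0.1]
gripper_width: -0.001
```

```bash
python3 f.py; python3 - <<'E'
from h import *
a=grab('side')['img'][215:275,265:375]; b=grab('scene')['img'][185:275,270:395]
cv2.imwrite('pics/s6.png',np.hstack([cv2.resize(a,(400,300),interpolation=2),cv2.resize(b,(400,300),interpolation=2)])[...,::-1])
E
```

```text
t 17.4 Ftool [ 0.12 -0.09  0.27] sd [0.4  0.3  0.21] r_y 57.6 r_z -19.8 z ang -75.5 tool z 0.0461 q6 -0.21
flange [580.6  68.2] 20.6
lever 2973 ang 39.1 top 0.0841 rmax 0.0772
sp 5605 0.0178 ang -19.46 [493.2  93.1]
```

View pics/s6.png

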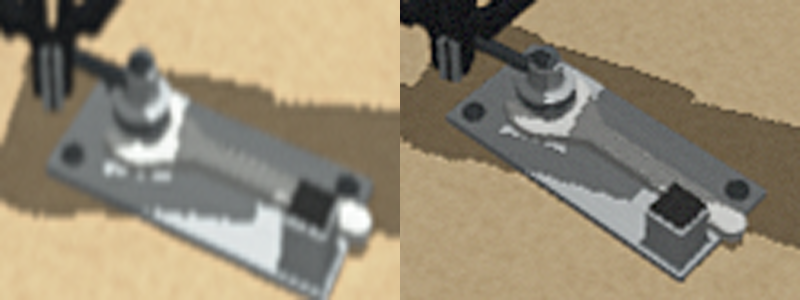

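The fingers are behind the lever (scene half: hub (545,60), lever running to the finger at (470,40)), and the spanner is still beside the post (690,200). There's no resistance yet, so I'll go on.

Emit:
play_rows:
  plan:
    - [0,0.9,2.9,0.05,1]
    - [0,1.6,5.9,0.1,1]
    - [0,2.2,8.9,0.15,1]
    - [0,2.6,11.9,0.2,1]
    - [0,2.6,11.9,0.2,1]

```text
time: 18.18
tool_pos: [0.6368, 0.0905, 0.046]
tool_rot: [0.513, 0.486, 0.513, -0.486]
contact_force: [0.5, 0.3, -0.5]
gripper_width: -0.004
```

```bash
python3 f.py
```

```text
t 18.425 Ftool [ 0.31 -0.14  0.08] sd [0.65 0.5  0.18] r_y 57.4 r_z -19.7 z ang -86.9 tool z 0.046 q6 -0.03
flange [580.8  68.1] 20.7
lever 2974 ang 27.9 top 0.0841 rmax 0.0775
sp 5099 0.0178 ang -21.15 [494.9  92.9]
```

Emit:
play_rows:
  plan:
    - [0,0.9,2.9,0.05,1]
    - [0,1.6,5.9,0.1,1]
    - [0,2.2,8.9,0.15,1]
    - [0,2.6,11.9,0.2,1]
    - [0,2.6,11.9,0.2,1]

```text
time: 19.1
tool_pos: [0.64, 0.0787, 0.046]
tool_rot: [-0.462, -0.535, -0.462, 0.535]
contact_force: [0.6, -0.6, -0.6]
gripper_width: 0.003
```

```bash
python3 f.py
```

```text
t 19.35 Ftool [ 0.27 -0.16 -0.03] sd [0.63 0.83 0.28] r_y 57.3 r_z -19.5 z ang -98.4 tool z 0.0461 q6 0.15
flange [580.8  68.2] 20.6
lever 2969 ang 16.7 top 0.084 rmax 0.0777
sp 4565 0.0178 ang -17.31 [495.1  91.8]
```

Emit:
play_rows:
  plan:
    - [0,0.9,2.9,0.05,1]
    - [0,1.6,5.9,0.1,1]
    - [0,2.2,8.9,0.15,1]
    - [0,2.6,11.9,0.2,1]
    - [0,2.6,11.9,0.2,1]

```text
time: 20.02
tool_pos: [0.6409, 0.0666, 0.046]
tool_rot: [0.406, 0.579, 0.406, -0.579]
contact_force: [0.1, -0.1, 0.4]
gripper_width: -0.0
```

```bash
python3 f.py; python3 - <<'E'
from h import *
a=grab('side')['img'][205:275,265:375]; b=grab('scene')['img'][185:275,270:395]
cv2.imwrite('pics/s7.png',np.hstack([cv2.resize(a,(400,300),interpolation=2),cv2.resize(b,(400,300),interpolation=2)])[...,::-1])
E
```

```text
t 20.275 Ftool [0.33 0.1  0.04] sd [0.24 0.31 0.47] r_y 57.2 r_z -19.4 z ang -109.8 tool z 0.046 q6 0.33
flange [581.8  68.9] 21.0
lever 2975 ang 5.4 top 0.084 rmax 0.0778
sp 4627 0.0178 ang -16.41 [491.9  92.5]
```

View pics/s7.png

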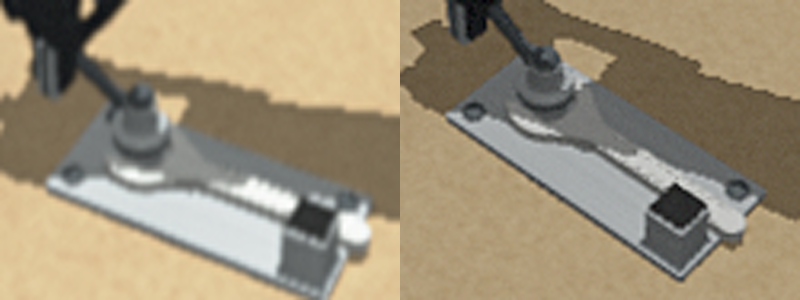

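The lever has swung with the finger (scene half: from hub (545,60) to (490,10)), and the spanner is unmoved. Continuing in small steps.

Emit:
play_rows:
  plan:
    - [0,0.9,2.9,0.05,1]
    - [0,1.6,5.9,0.1,1]
    - [0,2.2,8.9,0.15,1]
    - [0,2.6,11.9,0.2,1]
    - [0,2.6,11.9,0.2,1]

```text
time: 21.05
tool_pos: [0.6394, 0.0548, 0.0459]
tool_rot: [0.346, 0.617, 0.347, -0.616]
contact_force: [1.2, 0.8, -0.3]
gripper_width: -0.003
```

```bash
python3 f.py
```

```text
t 21.3 Ftool [ 1.2   0.55 -1.38] sd [0.47 0.36 0.57] r_y 57.1 r_z -19.4 z ang -121.3 tool z 0.046 q6 0.52
flange [581.7  66.4] 21.8
lever 2967 ang -5.6 top 0.084 rmax 0.078
sp 4971 0.0179 ang -15.18 [485.1  94.2]
```

Emit:
play_rows:
  plan:
    - [0,0.9,2.9,0.05,1]
    - [0,1.6,5.9,0.1,1]
    - [0,2.2,8.9,0.15,1]
    - [0,2.6,11.9,0.2,1]
    - [0,2.6,11.9,0.2,1]

```text
time: 21.98
tool_pos: [0.6354, 0.0431, 0.046]
tool_rot: [0.283, 0.648, 0.283, -0.648]
contact_force: [2.7, 1.0, -2.1]
gripper_width: 0.003
```

```bash
python3 f.py
```

```text
t 22.225 Ftool [ 1.5   0.76 -2.2 ] sd [0.55 0.47 0.35] r_y 57.1 r_z -19.0 z ang -132.8 tool z 0.046 q6 0.7
flange [581.4  68.4] 20.7
lever 2987 ang -16.9 top 0.084 rmax 0.078
sp 4771 0.0179 ang -15.91 [482.5  94.9]
```

Emit:
play_rows:
  plan:
    - [0,0.9,2.9,0.05,1]
    - [0,1.6,5.9,0.1,1]
    - [0,2.2,8.9,0.15,1]
    - [0,2.6,11.9,0.2,1]
    - [0,2.6,11.9,0.2,1]

```text
time: 22.9
tool_pos: [0.6294, 0.0327, 0.046]
tool_rot: [0.217, 0.673, 0.217, -0.673]
contact_force: [3.6, 1.7, -2.6]
gripper_width: 0.001
```

```bash
python3 f.py
```

```text
t 23.15 Ftool [ 3.38  1.   -3.82] sd [0.4  0.42 0.49] r_y 57.1 r_z -19.0 z ang -144.2 tool z 0.046 q6 0.88
flange [581.3  67.8] 20.7
lever 2978 ang -28.0 top 0.0839 rmax 0.078
sp 4321 0.018 ang -17.48 [484.5  97.9]
```

Emit:
play_rows:
  plan:
    - [0,0.9,2.9,0.05,1]
    - [0,1.6,5.9,0.1,1]
    - [0,2.2,8.9,0.15,1]
    - [0,2.2,8.9,0.15,1]

```text
time: 23.7
tool_pos: [0.6233, 0.0256, 0.0461]
tool_rot: [0.166, 0.687, 0.166, -0.687]
contact_force: [4.0, 1.8, -3.4]
gripper_width: -0.002
```

```bash
python3 f.py
```

```text
t 23.95 Ftool [ 2.92  0.64 -4.41] sd [0.43 0.45 0.48] r_y 57.2 r_z -18.8 z ang -152.8 tool z 0.0461 q6 1.02
flange [581.8  68.1] 20.5
lever 2987 ang -36.5 top 0.0841 rmax 0.078
sp 2359 0.018 ang -32.59 [502.2  96.3]
```

Emit:
play_rows:
  plan:
    - [0,0.9,2.9,0.05,1]
    - [0,1.6,5.9,0.1,1]
    - [0,2.2,8.9,0.15,1]
    - [0,2.6,11.9,0.2,1]
    - [0,2.6,11.9,0.2,1]

```text
time: 24.62
tool_pos: [0.6143, 0.0179, 0.0461]
tool_rot: [0.096, 0.701, 0.096, -0.7]
contact_force: [5.3, 2.6, -4.4]
gripper_width: -0.0
```

```bash
python3 f.py
```

```text
t 24.875 Ftool [ 4.27 -0.34 -5.78] sd [0.67 0.84 0.26] r_y 57.3 r_z -19.0 z ang -164.3 tool z 0.0461 q6 1.2
flange [581.5  67.2] 21.1
lever 2977 ang -47.4 top 0.0841 rmax 0.078
sp 394 0.0178 ang -40.45 [509.5 104.8]
```

Emit:
play_rows:
  plan:
    - [0,0.5,1.8,0.03,1]
    - [0,1,3.5,0.06,1]
    - [0,1,3.5,0.06,1]
    - [0,1,3.5,0.06,1]

```text
time: 25.42
tool_pos: [0.6115, 0.016, 0.0463]
tool_rot: [0.076, 0.704, 0.075, -0.702]
contact_force: [6.5, 1.4, -3.8]
gripper_width: -0.001
```

```bash
python3 f.py
```

```text
t 25.675 Ftool [ 3.83 -0.52 -6.35] sd [0.45 0.6  0.23] r_y 57.3 r_z -19.3 z ang -167.7 tool z 0.0463 q6 1.26
flange [581.3  66.2] 21.7
lever 2959 ang -50.4 top 0.0843 rmax 0.0781
sp 125 0.0179 ang -31.57 [532.2  88.6]
```

About 6.3 N at the lever's end. I'll back off, rise and look at the spanner from above.

Emit:
play_rows:
  plan:
    - [0,0,-8,0,1]
    - [0,0,-25,0,1]
    - [0,0,-25,0,1]
    - [-50,0,-25,0,1]
    - [-90,-10,-10,0.1,1]
    - [-90,-50,30,0.28,1]
    - [-90,-94,70,0.45,0]
    - [-90,-94,95,0.45,-1]

```text
time: 26.72
tool_pos: [0.4947, 0.089, 0.1355]
tool_rot: [0.082, -0.701, 0.083, 0.703]
contact_force: [0.1, 0.1, 0.8]
gripper_width: 0.419
```

Emit:
play_rows:
  plan:
    - [0,0,0,0,-1]
    - [0,0,0,0,-1]
    - [0,0,0,0,-1]
    - [0,0,0,0,-1]

```text
time: 27.22
tool_pos: [0.4985, 0.0874, 0.136]
tool_rot: [0.083, -0.702, 0.084, 0.702]
contact_force: [-0.4, -0.7, -0.0]
gripper_width: 0.995
```

```bash
python3 st.py;  python3 - <<'E'
from h import *
import pickle
d=grab('wrist','w8.png'); pickle.dump((d,manip.state()),open('w8.pkl','wb'))
E
```

```text
27.375 [0.4982 0.0875 0.1359] z [-0.972  0.234  0.   ] y [-0.234 -0.972  0.   ] F [-0.3  -0.5   0.49 -0.01  0.    0.  ] [0.07 0.26 0.46] 1.0023686946414652 [ 0.03 -0.16  1.98  0.    1.32  1.83]
Ftool [-0.49  0.55  0.17]
flange [580.7  67.6] 20.4
lever 1535 ang -73.8 top 0.0687 rmax 0.067
sp 2709 0.018 ang -17.2 [484.2  96.8]
```

View pics/w8.png

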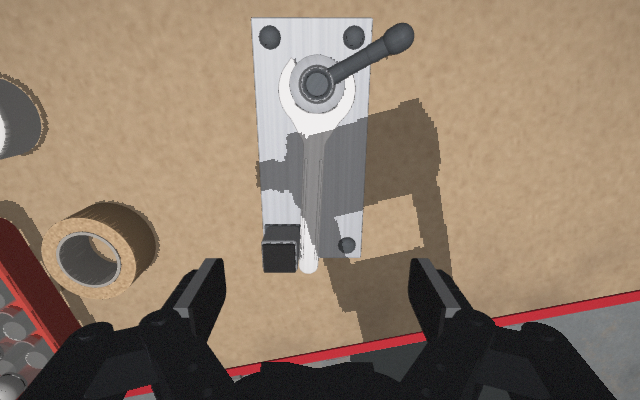

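The wrist view shows the lever swung to (398,38) and the spanner handle (310,265) bearing on the post (280,250), jaws still on the nut at (316,85). Spanner angle −17.2°. Next I re-grip it.

Emit:
play_rows:
  plan:
    - [30,-1,-12,0.03,-1]
    - [70,-3,-23,0.064,-1]
    - [105,-3,-23,0.064,-1]
    - [122,-3,-23,0.064,-1]
    - [126,-3,-23,0.064,-1]
    - [126,-3,-23,0.064,-1]
    - [126,-3,-23,0.064,-1]

```text
time: 28.35
tool_pos: [0.5223, 0.0852, 0.0117]
tool_rot: [-0.106, 0.7, -0.106, -0.698]
contact_force: [0.6, -0.2, 0.1]
gripper_width: 0.997
```

Emit:
play_rows:
  plan:
    - [0,0,0,0,1]
    - [0,0,0,0,1]
    - [0,0,0,0,1]
    - [0,0,0,0,1]
    - [0,0,0,0,1]
    - [0,0,0,0,1]

```text
time: 29.1
tool_pos: [0.521, 0.0852, 0.0103]
tool_rot: [0.106, -0.699, 0.106, 0.699]
contact_force: [-1.4, -0.7, 4.8]
gripper_width: 0.186
```

```bash
python3 st.py
```

```text
29.25 [0.521  0.0852 0.0103] z [-0.955  0.295  0.   ] y [-0.295 -0.955  0.   ] F [-2.36  0.29  5.37 -0.02  0.41  0.17] [0.59 0.59 0.39] 0.18425432010872983 [ 0.02  0.07  1.99 -0.    1.08  1.89]
Ftool [-5.37  0.42  2.34]
flange [580.7  67.5] 20.4
lever 28265 ang -70.9 top 0.0845 rmax 0.08
sp 4711 0.018 ang -17.11 [502.7  90.5]
```

Emit:
play_rows:
  plan:
    - [-0.8,0.3,0,0,1]
    - [-0.8,0.3,3,0,1]
    - [-0.8,0.3,6,0,1]
    - [-0.8,0.3,9,0,1]
    - [-0.8,0.3,12,0,1]
    - [-0.8,0.3,12,0,1]

```text
time: 30.05
tool_pos: [0.511, 0.0882, 0.0116]
tool_rot: [-0.106, 0.7, -0.106, -0.698]
contact_force: [2.1, 0.6, -0.0]
gripper_width: 0.186
```

```bash
python3 st.py
```

```text
30.2 [0.5097 0.0886 0.0109] z [-0.955  0.296 -0.001] y [-0.296 -0.955 -0.001] F [ 2.1   0.54 -0.07  0.15 -0.49  0.23] [0.15 0.31 0.05] 0.1840928136948016 [0.03 0.05 2.02 0.   1.08 1.9 ]
Ftool [ 0.08 -1.14 -1.85]
flange [580.7  67.5] 20.4
lever 22115 ang -70.1 top 0.0845 rmax 0.08
sp 6048 0.0184 ang -17.56 [498.3  92.1]
```

Emit:
play_rows:
  plan:
    - [0,0,4,0,1]
    - [0,0,9,0,1]
    - [0,0,14,0,1]
    - [0,0,19,0,1]
    - [0,0,24,0,1]
    - [0,0,29,0,1]
    - [0,0,32,0,1]
    - [0,0,32,0,1]

```text
time: 31.25
tool_pos: [0.4783, 0.0977, 0.0106]
tool_rot: [0.105, -0.699, 0.106, 0.7]
contact_force: [-0.4, -2.5, -0.7]
gripper_width: 0.187
```

```bash
python3 st.py
```

```text
31.4 [0.4783 0.0978 0.0106] z [-0.955  0.296  0.001] y [-0.296 -0.955  0.001] F [-0.92 -2.83 -0.81 -0.46  0.23  0.14] [0.52 0.6  0.42] 0.18440406399338027 [ 0.05 -0.02  2.09 -0.    1.08  1.92]
Ftool [0.81 2.97 0.04]
flange [579.8  67.9] 20.3
sp 12117 0.0181 ang -18.03 [482.6  96.3]
```

Emit:
play_rows:
  plan:
    - [-8,0.5,0,0,1]
    - [-25,0.5,0,0,1]
    - [-55,0.5,0,0,1]
    - [-95,0.5,0,0,1]
    - [-110,20,-10,0,1]
    - [-110,70,-35,0,1]
    - [-110,120,-60,0,1]
    - [-110,170,-87,0,1]

```text
time: 32.45
tool_pos: [0.5128, -0.0917, 0.123]
tool_rot: [-0.106, 0.7, -0.106, -0.698]
contact_force: [1.0, 0.4, -1.2]
gripper_width: 0.186
```

Emit:
play_rows:
  plan:
    - [0,50,-25,0,1]
    - [0,99,-51,0,1]
    - [40,99,-51,0,1]
    - [80,99,-51,0,1]
    - [105,99,-51,0,1]
    - [115,99,-51,0,1]
    - [115,99,-51,0,1]
    - [115,99,-51,0,1]

```text
time: 33.45
tool_pos: [0.5325, -0.2005, 0.0078]
tool_rot: [-0.105, 0.7, -0.106, -0.698]
contact_force: [1.2, 0.1, -0.9]
gripper_width: 0.184
```

```bash
python3 st.py; python3 - <<'E'
from h import *
P=cloud(grab('wrist')); s=manip.state(); T=(P-s['tool_pos'])@R(s['tool_rot'])*1000
for k in (20,30,55,70):
    m=(abs(-T[...,2]-k)<2)&(abs(T[...,1])<30)&(P[...,2]>.005)&(P[...,2]<.04); print(k,m.sum(),np.median(P[...,2][m]).round(4))
E
```

```text
33.6 [ 0.5321 -0.2003  0.0073] z [-0.955  0.296 -0.002] y [-0.296 -0.955  0.   ] F [ 0.61 -0.07 -1.19 -0.02  0.   -0.01] [0.53 0.32 0.72] 0.18902021474272282 [-0.49  0.17  1.9   0.    1.08  1.38]
Ftool [ 1.2  -0.12 -0.6 ]
flange [0. 0.] 0.0
20 350 0.0145
30 582 0.0146
55 628 0.0145
70 591 0.0145
```

Spanner top is at 14.5 mm, so I lower it 4.5 mm, release and rise.

Emit:
play_rows:
  plan:
    - [2.5,0,0,0,1]
    - [4.5,0,0,0,1]
    - [4.5,0,0,0,1]
    - [4.5,0,0,0,0.3]
    - [4.5,0,0,0,-0.3]
    - [4.5,0,0,0,-1]
    - [4.5,0,0,0,-1]
    - [4.5,0,0,0,-1]

```text
time: 34.7
tool_pos: [0.5311, -0.1999, 0.0012]
tool_rot: [0.106, -0.699, 0.106, 0.699]
contact_force: [-0.9, 0.0, 0.1]
gripper_width: 0.998
```

Emit:
play_rows:
  plan:
    - [0,0,0,0,-1]
    - [0,0,0,0,-1]
    - [-40,0,0,0,-1]
    - [-90,0,0,0,-1]
    - [-150,0,0,0,-1]
    - [-190,0,0,0,-1]
    - [-190,0,0,0,-1]
    - [-190,0,0,0,-1]

```text
time: 35.7
tool_pos: [0.5306, -0.1996, 0.1903]
tool_rot: [0.106, -0.699, 0.106, 0.7]
contact_force: [-1.1, 0.5, -0.3]
gripper_width: 1.0
```

```bash
python3 st.py|head -1; python3 - <<'E'
from look import *
d=manip.grab_frame('scene'); cv2.imwrite('pics/o9.png',ortho(d,.008,.38,.80,-.30,.25,.0007)[...,::-1])
P=cloud(grab('wrist')); Q=P.reshape(-1,3); m=(Q[:,2]>.004)&(Q[:,2]<.02)&(Q[:,0]>.46)&(Q[:,0]<.62)&(Q[:,1]<-.13)&(Q[:,1]>-.27); print(np.percentile(Q[m,2],[5,50,95]).round(4))
E
```

```text
35.85 [ 0.53   -0.1993  0.1889] z [-0.955  0.296  0.004] y [-0.296 -0.955 -0.001] F [-0.17  0.46 -0.19 -0.02 -0.01  0.02] [0.66 0.08 0.15] 1.00109888587687 [-0.49 -0.05  1.79  0.    1.41  1.38]
[0.0086 0.0099 0.0111]
```

View pics/o9.png

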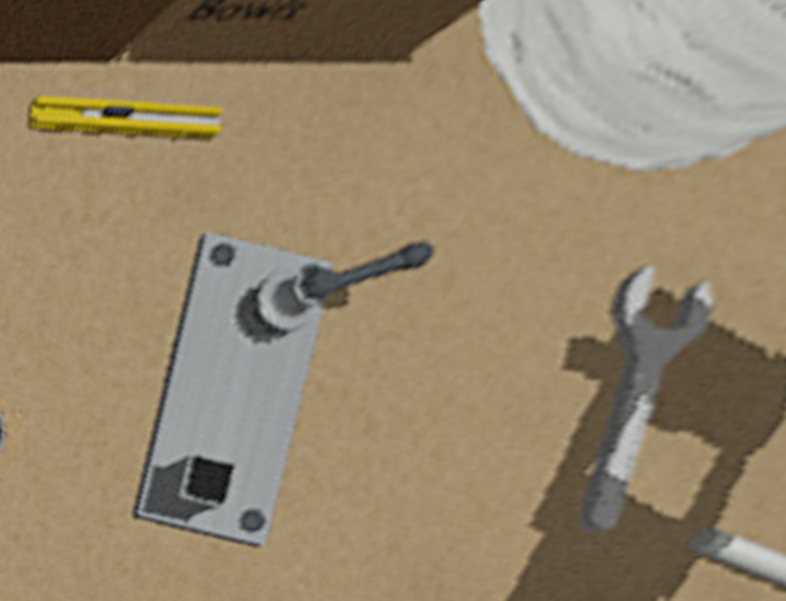

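The spanner (600–710, 265–530) lies flat on the deck (top at 9.9 mm), well clear of the stop. The lever has stayed at its locked angle with its end at (420,253), and the cutter and marker haven't moved.

```bash
python3 -c "
from plant import manip; print(manip.job_done())"
```

```text
the job is handed in; nothing more can be done
None
```

The carton stop's jam nut is locked, the spanner is back on the deck, and I handed the job in at about 36 s of the 72 s allowed.

- **Spanner on the nut:** I slid it onto the hexagon nut, set it flat on the foot plate beside the post and let go. Tightening moved the handle from about -14° to -17°, until it bore on the post. That small turn is the slack and handle clearance, the only turn of the hexagon nut I inferred. The nut sits under the jam nut's flange, so I could not measure its angle directly.
- **Lever:** I pushed it clockwise about 2.1 rad. The springs met after roughly 1.1 rad, and the force rose to about 6.3 N (averaged, with about 0.3 N of noise) before I backed off. In the last picture the lever was still at its locked angle.
- **Spanner off:** It came off with about 3 N or less. It now lies flat, its top 9.9 mm over the deck, roughly 0.25 m from the stop.
- **Checks that disagreed:** The depth-fitted spanner and lever angles were unreliable while the gripper blocked the view, so during the swing I relied on the force and tool pose. The finger force also had a vertical part of about 4 N, which I took to be friction as the lever sank.
- **Bystanders:** The cutter had not moved in the last picture. The tape roll and ramekin lay outside that picture; I never worked near them.

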